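Send the sauce tray through the paver gap

ROBOT

A 6-joint arm with a two-finger parallel gripper is mounted at the origin on the work surface. World frame = base frame: x ahead of the robot, y to its left, z up, the work surface at z = 0. Lengths are in m, angles in rad, forces in N, time in s.
With the tool pointing down it reaches from about 0.4 to 0.825 m from the base axis. Payload 7 kg.
Tool frame: the origin (TCP) lies at the very end of the fingers, on their centre line; the grasp point (between the pads) lies 19 mm behind it; z points along the fingers, y is the line along which they close (so a half turn about z gives the same grasp; the last joint's range is limited). The gripper opens to 85 mm and grips with 20 to 120 N. Pads are 22 mm wide; open, the fingers measure 114 mm over their backs; the gripper's body (76 mm by 85 mm) begins 54 mm behind the grasp point. The pads swing forward as they close: fully open they stand 13 mm farther back than shut.
Start: joints at [1.577, 0.359, 0.012, 0, -1.224, -0.288], TCP at [0.188, 0.648, 0.231] pointing down, gripper open.
Joint ranges: [-3.07, 3.07], [-1.43, 2.12], [-1.02, 1.25], [-3.03, 1.67], [-3.05, -0], [-3.03, 3.03]. Speed limits (rad/s): [2.39, 2.39, 3.01, 3.14, 3.14, 3.14].

INTERFACE

Orientations are given as a 3x3 rotation matrix whose columns are the frame's x, y, z axes.
In Python, from rig import arm gives the robot as it stands.
- The arm moves only by the shell command python3 -m inch 'ROWS' [FORCE]. ROWS is JSON, a list of rows, each a list of 5 numbers: the shift along the tool's x, y, z each as a share of 10 cm, from -1 to 1, then the turn about the tool's z as a share of pi rad, from -1 to 1, then the opening, from -1 (shut) to 1 (fully open), so that 0 is half open. In form: [[x, y, z, turn, jaw], ...]. A call has 1 to 8 rows; each row shifts and turns the commanded pose from where the row before left it, along the tool's axes as they then stand; what a row does not reach is not made up. A row lasts 1/12 s, in which the tool goes at most 41.7 mm and 7.16 degrees, less where a joint would pass 70% of its speed; a pose out of reach is approached as far as the arm can. A call with a number of a shift or a turn outside -1 to 1 is refused whole. A call with a gripper value outside its range is refused whole. The fingers move at their own pace and stop on an object; FORCE is the grip in N (left out, the last holds). Time passes only in rows, so rows that do not move let the fingers close. It gives the time, the measured TCP pose, the force, the opening and the grip force at its end, in the units of the state.
- arm.state(): the state, without advancing time (a new reading comes with each control period).
- arm.get_image(name): name is "scene" or "top" or "wrist"; returns a dict with "image" (480x640x3 uint8, blue, green, red), "fx", "fy", "cx", "cy" (pixels), "k1" (the pictures are not rectified: a ray, as slopes to the right and down, at radius r is drawn at 1 + k1 r^2 times it, then the intrinsics apply), "extrinsics" (4x4, takes a point from camera to world coordinates). Camera axes: x right, y down, z forward; pixel columns grow to the right and rows downward; lengths in m; the calibration is good to about 2 mm. A picture is of the moment at which its call begins. There is no depth.
- arm.close_job(): hands the job in; it is judged then, once.
Trained networks look in the newest picture that a camera, given by its name, has taken for a name from the list of things; names that differ only in an ending like _2 or _b are one class to them, and where a whole thing is asked for, a point or a joint stands for the part that bears it (a point fixed in the world has none). Each returns a list of dicts, best first, with "conf" (0 to 1); they miss things now and then, are a little off and sometimes report something else, mostly with a low value. They report only what shows in the picture. A call takes as long as a camera call.
- arm.recognise(name, camera): "location" ([x, y, z] in m, in the coordinates of the camera as it stood for that picture, good to about 4 mm: the middle of the surface that is visible of it).
The state is a dict: "t": time; "joint_pos": joint angles; "dq": joint speeds; "joint_efforts": joint torques, N m; "ee_pos": TCP position; "eef_rot": TCP orientation; "force": force on the tool from outside, world axes, zero at the start; "torque": the same for the moment, N m; "grip_width": finger opening in m; "grasp_force": force on a finger pad.
Only numpy, scipy, OpenCV 4.12 (cv2) and the standard library are available. Lean on these libraries where they do the work, as an engineer would, in place of code of your own. Each camera call takes 0.05 s, during which the arm holds its last target. There are 200 camera calls.

TASK

Push the steel tray, with the little sauce cup standing in it, along the ledge and through the narrow gap between the two clay pavers, until the whole tray stands on the round mat on the other side of them. Push with the fingertips only: never lift or tip the tray or the cup, keep the cup standing in the tray, and leave the shaker, the yellow bowl, the lighter and the scraper where they are.

Things in the scene. Friction and masses are not known exactly. Their poses are not given: they have to be found in the camera images.
- tray: Loose open rectangular steel tray, 84 mm wide (its x) by 160 mm long (its y) by 22 mm high, walls and floor 4 mm thick (inside 76 by 152 mm, 18 mm deep), about 0.3 kg. Origin at the centre of its underside, z up. It starts on one side of the pavers, left or right, its length roughly in line with the gap. Both ends are alike. It can be pushed from outside, or from inside against its walls.
- cup: Loose round steel sauce cup, 48 mm across the rim, 36 mm high, about 70 g, standing on the tray's floor near its middle (top 40 mm above the ledge), leaving about 48 mm of free tray floor at each end. Origin at the centre of its underside.
- pavers: Two clay pavers mortared to the ledge, fixed, each 200 mm (x) by 100 mm (y) by 50 mm high, side by side along this body's x with a 94 mm wide gap between them. Origin on the ledge at the middle of the gap, z up. The gap runs along this body's y, 100 mm long (y from -50 to +50 mm), between x = -47 and +47 mm; the pavers reach out to x = -247 and +247 mm.
- mat: Thin round dark mat, 240 mm across, stuck flat to the ledge on the other side of the pavers from the tray; too thin to feel or to hinder sliding. Origin at its centre. Its centre may lie up to 25 mm to either side of the gap's centre line.
- shaker: Bystander: empty glass shaker, 62 mm across, 85 mm high, on the ceramic turntable (200 mm across, top 27 mm above the ledge). Origin at the centre of its underside.
- pinch_bowl: Bystander: yellow silicone pinch bowl, 72 mm across, 30 mm high, on the turntable. Origin at the centre of its underside.
- lighter: Bystander: orange plastic lighter lying on the ledge, 73 by 24 by 12 mm, length along its x. Origin on its underside, 30 mm from its plastic end.
- scraper: Bystander: stubby grill scraper lying on the ledge, 181 mm long along its x, blade 80 mm wide at +x, 20 mm high. Origin on its underside, 93 mm from the blade's edge.
- tray_corner0 (a point): One of the four bottom corners of the tray, on the ledge (42 mm from its centre across, 80 mm along).
- tray_corner1 (a point): One of the four bottom corners of the tray, on the ledge (42 mm from its centre across, 80 mm along).
- tray_corner2 (a point): One of the four bottom corners of the tray, on the ledge (42 mm from its centre across, 80 mm along).
- tray_corner3 (a point): One of the four bottom corners of the tray, on the ledge (42 mm from its centre across, 80 mm along).

How it is judged:
On the way:
1. the tray is in the gap between the pavers, flat on the ledge (y of tray in the frame of pavers between -0.03 and 0.03 m and x of tray in the frame of pavers between -0.012 and 0.012 m and height (world z) of tray below 0.006 m), for 0.1 s.
At the end, for the whole second after the job is handed in: All four bottom corners of the tray lie on the round mat (within 122 mm of its centre), the tray flat on the ledge and at rest, the cup standing upright on the tray's floor, the four bystanders within 15 mm of where they stood (horizontal distance between each of tray_corner0, tray_corner1, tray_corner2, tray_corner3 and mat below 0.122 m and height (world z) of tray below 0.004 m and angle between tray's own z axis and vertical below 0.05 rad and linear speed of each of tray, cup below 0.01 m/s and angle between cup's own z axis and vertical below 0.1 rad and height (world z) of cup below 0.009 m and horizontal distance between cup and tray below 0.064 m and distance of each of shaker, pinch_bowl, lighter, scraper from where it was at the start of the episode below 0.015 m); the robot touches nothing.
It fails at once if the tray is lifted (10 mm) or tipped (height (world z) of tray above 0.01 m or angle between tray's own z axis and vertical above 0.12 rad).
It fails at once if the cup is lifted off the tray's floor (more than 10 mm), tipped over or out of the tray (height (world z) of cup above 0.016 m or angle between cup's own z axis and vertical above 0.4 rad or horizontal distance between cup and tray above 0.07 m).
It fails at once if a bystander (shaker, bowl, lighter or scraper) is moved 15 mm (distance of any of shaker, pinch_bowl, lighter, scraper from where it was at the start of the episode above 0.015 m).
It also fails if it takes over 51 s, if anything falls off the work surface, if the arm or the gripper's body presses on something with over 40 N, if the wrist force passes 120 N, or if a joint passes its speed limit or range.

## Working session

There is one attempt and no reset: what is moved stays moved. The work goes in short steps, Python scripts to look and compute and a shell command to move; the robot and the scene stay as the last step left them, time stands still between calls to the robot, and variables do not carry over. Pictures are saved under pics/ and viewed, at most 10 in all, crops included, and the job is handed in when it is done.

```bash
mkdir -p pics; ls; cat > h.py <<'E'
from rig import arm
import numpy as np, cv2
def snap(cam,fn=None):
    d=arm.get_image(cam)
    if fn: cv2.imwrite('pics/'+fn,d['image'])
    return d
def cam2w(d,p): 
    E=np.array(d['extrinsics']); return E[:3,:3]@np.array(p)+E[:3,3]
def px2w(d,u,v,z=0.):
    K=np.array([[d['fx'],0,d['cx']],[0,d['fy'],d['cy']],[0,0,1.]])
    q=cv2.undistortPoints(np.array([[[u,v]]],float),K,np.array([d['k1'],0,0,0.]))[0,0]
    E=np.array(d['extrinsics']); r=E[:3,:3]@np.array([q[0],q[1],1]); o=E[:3,3]
    return o+r*(z-o[2])/r[2]
def w2px(d,P):
    E=np.array(d['extrinsics']); c=E[:3,:3].T@(np.array(P,float)-E[:3,3])
    a=c[:2]/c[2]; a=a*(1+d['k1']*(a@a)); return np.array([d['fx']*a[0]+d['cx'],d['fy']*a[1]+d['cy']])
E
python3 - <<'E'
from h import *
np.set_printoptions(precision=4,suppress=True)
s=arm.state(); print(s['t'],s['ee_pos'],np.array(s['eef_rot']).tolist(),s['grip_width'])
for c in ['top','scene']:
    d=snap(c,c+'0.png'); print(c,np.array(d['extrinsics'])[:3,3],d['k1'])
    for n in ['tray','cup','pavers','mat','shaker','pinch_bowl','lighter','scraper','tray_corner0','tray_corner1','tray_corner2','tray_corner3']:
        for r in arm.recognise(n,c)[:4]:
            w=cam2w(d,r['location']); print(n,round(r['conf'],2),w,w2px(d,w).round())
E
```

```text
pics
0.0 [0.1876 0.6479 0.2304] [[0.9605194581696148, -0.27821263340123586, -0.00031795203911297846], [-0.2782127749900045, -0.96051807892746, -0.0016345904267630023], [0.00014936502536232904, 0.001658514230159026, -0.9999986135093577]] 0.0857412133744731
top [0.431  0.0122 1.0796] -0.11854417845506264
tray 0.67 [0.7233 0.1589 0.0118] [252. 196.]
tray 0.65 [0.5422 0.1321 0.0046] [261. 273.]
cup 0.83 [0.5401 0.1254 0.0163] [263. 273.]
pavers 0.73 [ 0.5034 -0.0526  0.0532] [342. 290.]
mat 0.69 [ 0.5495 -0.2359 -0.0011] [418. 273.]
shaker 0.7 [0.4864 0.4416 0.0819] [115. 291.]
pinch_bowl 0.62 [0.5842 0.4603 0.0462] [117. 249.]
lighter 0.63 [0.7226 0.1605 0.0103] [252. 197.]
scraper 0.9 [ 0.6046 -0.4195  0.0097] [495. 251.]
tray_corner0 0.64 [0.5413 0.1278 0.0067] [263. 273.]
tray_corner1 0.64 [0.5413 0.1278 0.0067] [263. 273.]
tray_corner2 0.64 [0.5413 0.1278 0.0067] [263. 273.]
tray_corner3 0.64 [0.5413 0.1278 0.0067] [263. 273.]
scene [1.1904 0.3166 0.9304] -0.07226157345778059
tray 0.84 [0.5423 0.1415 0.0013] [388. 265.]
cup 0.97 [0.534  0.1229 0.0279] [383. 252.]
pavers 0.79 [ 0.643  -0.0468  0.0549] [291. 249.]
mat 0.83 [ 0.5586 -0.2356 -0.001 ] [243. 208.]
shaker 0.89 [0.5029 0.4261 0.0799] [529. 285.]
pinch_bowl 0.72 [0.576  0.4474 0.0423] [524. 327.]
lighter 0.9 [0.7316 0.1622 0.0069] [359. 335.]
scraper 0.96 [ 0.6065 -0.4163  0.0105] [172. 191.]
tray_corner0 0.85 [0.5462 0.1423 0.0023] [388. 266.]
tray_corner0 0.56 [ 0.6401 -0.0493  0.0504] [291. 249.]
tray_corner1 0.85 [0.5462 0.1423 0.0023] [388. 266.]
tray_corner1 0.56 [ 0.6401 -0.0493  0.0504] [291. 249.]
tray_corner2 0.85 [0.5462 0.1423 0.0023] [388. 266.]
tray_corner2 0.56 [ 0.6401 -0.0493  0.0504] [291. 249.]
tray_corner3 0.85 [0.5462 0.1423 0.0023] [388. 266.]
tray_corner3 0.56 [ 0.6401 -0.0493  0.0504] [291. 249.]
```

View pics/top0.png

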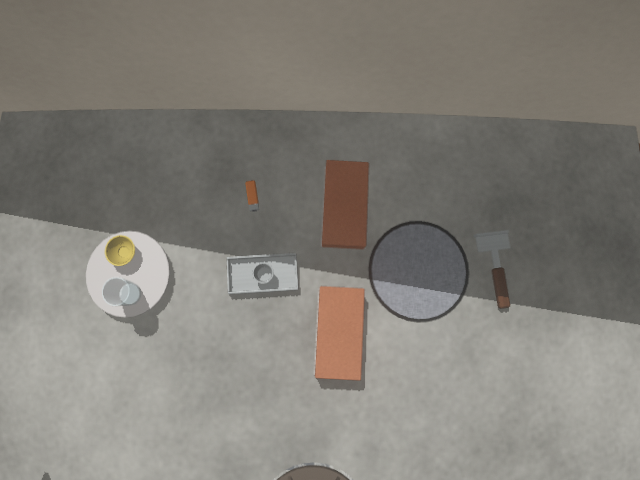

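View pics/scene0.png

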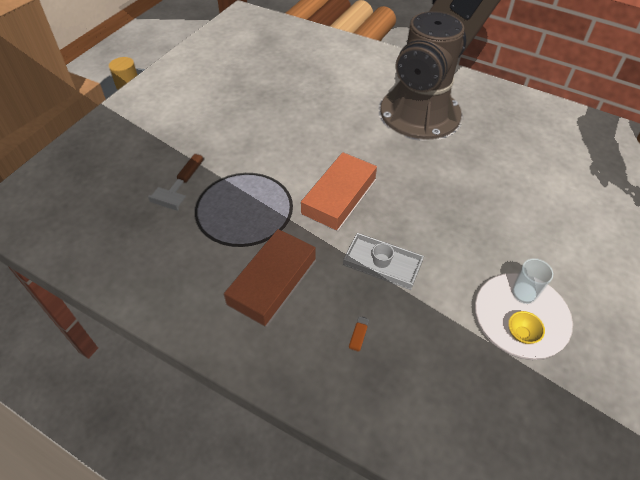

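The top view has the tray at about (263,274) left of the gap, the pavers at (346,203) and (341,333), and the mat at (419,271). The lighter is at (252,195), the turntable at (127,274) and the scraper at (497,270). The scene view agrees. Next I'll zoom in for corners.

```bash
python3 - <<'E'
from h import *
np.set_printoptions(precision=4,suppress=True)
im=cv2.imread('pics/top0.png')[150:390,215:475]
cv2.imwrite('pics/crop1.png',cv2.resize(im,None,fx=3,fy=2.5,interpolation=cv2.INTER_CUBIC) if 0 else cv2.resize(im,None,fx=2.5,fy=2.5,interpolation=cv2.INTER_CUBIC))
d=snap('top'); I=cv2.imread('pics/top0.png')
hsv=cv2.cvtColor(I,cv2.COLOR_BGR2HSV)
m=((hsv[...,0]<14)&(hsv[...,1]>110)).astype(np.uint8)
cs=cv2.findContours(m,0,2)[0]
for c in sorted(cs,key=cv2.contourArea)[-3:]:
    r=cv2.minAreaRect(c); b=cv2.boxPoints(r); print(cv2.contourArea(c)); 
    for p in b: print(p,px2w(d,*p,0.05)[:2],px2w(d,*p,0)[:2])
E
```

```text
191.5
[244.7506 181.3374] [0.7481 0.1732] [0.7635 0.181 ]
[254.4328 179.8851] [0.752  0.1509] [0.7676 0.1577]
[257.7922 202.2812] [0.6989 0.1407] [0.7119 0.147 ]
[248.11   203.7335] [0.695  0.1627] [0.7078 0.17  ]
3463.0
[321.7541 245.6713] [ 0.6019 -0.0069] [ 0.6101 -0.0078]
[326.2707 159.8564] [ 0.8042 -0.0138] [ 0.8223 -0.0151]
[369.2569 162.1188] [ 0.8013 -0.114 ] [ 0.8193 -0.1201]
[364.7403 247.9337] [ 0.5988 -0.1034] [ 0.607 -0.109]
3923.5
[314.85   377.5256] [0.3139 0.0026] [0.3082 0.0021]
[318.7226 286.5201] [ 0.5103 -0.0019] [ 0.5142 -0.0026]
[363.8111 288.4388] [ 0.5081 -0.1016] [ 0.5118 -0.1071]
[359.9386 379.4442] [ 0.3114 -0.0947] [ 0.3056 -0.0998]
```

View pics/crop1.png

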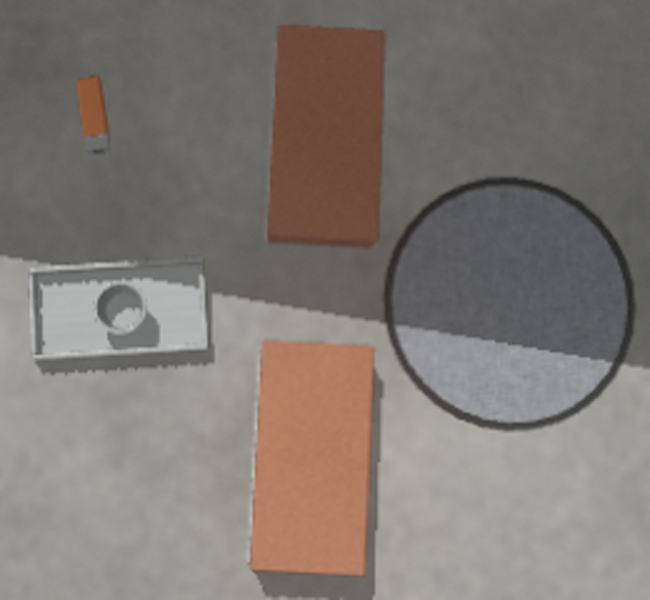

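The crop gives sharp corners for the tray, pavers and mat, so I'll fit their poses from these.

```bash
cat >> h.py <<'E'
from scipy.optimize import least_squares
def fit(pix,model,d,x0):
    def f(q):
        c,s=np.cos(q[2]),np.sin(q[2])
        return np.concatenate([w2px(d,[q[0]+c*m[0]-s*m[1],q[1]+s*m[0]+c*m[1],m[2]])-p for p,m in zip(pix,model)])
    r=least_squares(f,x0); return r.x, np.sqrt(np.mean(r.fun**2))
E
cat > fit0.py <<'E'
from h import *
np.set_printoptions(precision=4,suppress=True)
d=snap('top')
cr=lambda L:[(np.array(p,float)+.5)/2.5-.5+[215,150] for p in L]
P=cr([(277,25),(384,31),(379,238),(268,236),(262,341),(374,348),(364,574),(251,569)])
M=[(247,50),(247,-50),(47,-50),(47,50),(-47,50),(-47,-50),(-247,-50),(-247,50)]
pv,e=fit(P,[(a/1e3,b/1e3,.05) for a,b in M],d,[.55,-.05,0]);print('pavers',pv,e)
T=cr([(30,268),(204,259),(211,354),(36,361)])
tr,e=fit(T,[(.042,.08,.022),(.042,-.08,.022),(-.042,-.08,.022),(-.042,.08,.022)],d,[.54,.13,0]);print('tray',tr,e)
m=px2w(d,*cr([(510,304)])[0]);print('mat',m)
c=px2w(d,*cr([(121,308)])[0],.04);print('cup',c)
def inp(p):
    a=pv[2];q=np.array(p[:2])-pv[:2];return np.array([np.cos(a)*q[0]+np.sin(a)*q[1],-np.sin(a)*q[0]+np.cos(a)*q[1]])
print('in pavers: tray',inp(tr),tr[2]-pv[2],'mat',inp(m))
a=tr[2];f=tr[:2]+0.05*np.array([np.sin(a),-np.cos(a)]);print('insert target (50mm ahead)',f,'heading deg',np.degrees(a)-90)
E
python3 fit0.py
```

```text
pavers [ 0.5578 -0.0547 -0.031 ] 0.6568608320285784
tray [0.5385 0.1258 0.0778] 0.5974941496723509
mat [ 0.5542 -0.2362  0.    ]
cup [0.5388 0.1231 0.04  ]
in pavers: tray [-0.0249  0.1798] 0.10875274230725782 mat [ 0.002  -0.1815]
insert target (50mm ahead) [0.5424 0.0759] heading deg -85.54350166209632
```

```bash
python3 -m inch '[[0.28,0.25,0,0,-0.3],[0.28,0.25,0,0,-0.3],[0.28,0.25,0,0,-0.3],[0.28,0.25,0,0,-0.3],[0.28,0.25,0,0,-0.3],[0.28,0.25,0,0,-0.3],[0.28,0.25,0,0,-0.3],[0.28,0.25,0,0,-0.3]]' 20; python3 -m inch '[[0.28,0.25,0,0,-0.3],[0.28,0.25,0,0,-0.3],[0.28,0.25,0,0,-0.3],[0.28,0.25,0,0,-0.3],[0.28,0.25,0,0,-0.3],[0.28,0.25,0,0,-0.3],[0.28,0.25,0,0,-0.3],[0.28,0.25,0,0,-0.3]]'; python3 -m inch '[[0,0,0.1,0.0386,-0.3],[0,0,0.1,0.0386,-0.3],[0,0,0.1,0.0386,-0.3],[0,0,0.1,0.0386,-0.3],[0,0,0.1,0.0386,-0.3],[0,0,0.1,0.0386,-0.3],[0,0,0.1,0.0386,-0.3],[0,0,0.1,0.0386,-0.3]]';python3 -m inch '[[0,0,0,0.0386,-0.3],[0,0,0,0.0386,-0.3],[0,0,0,0,-0.3]]'
cat > st.py <<'E'
from h import *
import sys
np.set_printoptions(precision=4,suppress=True)
s=arm.state();R=np.array(s['eef_rot'])
print(s['t'],s['ee_pos'],'heading',np.degrees(np.arctan2(R[1,0],R[0,0])).round(2),s['grip_width'],'F',np.array(s['force']))
if len(sys.argv)>3:
    t=np.array([float(v) for v in sys.argv[1:4]]);print('tool shift/0.1',R.T@(t-np.array(s['ee_pos']))/.1)
E
python3 st.py .5425 .074 .1
```

```text
t: 2.07
ee_pos: [0.3479, 0.3923, 0.2316]
eef_rot: [[0.961, -0.278, 0.0], [-0.278, -0.961, 0.001], [0.0, -0.001, -1.0]]
force: [1.4, 0.1, 0.1]
grip_width: 0.0298
grasp_force: 0.0
t: 2.73
ee_pos: [0.5075, 0.1379, 0.2317]
eef_rot: [[0.961, -0.278, 0.001], [-0.278, -0.961, 0.0], [0.001, -0.001, -1.0]]
force: [1.7, 0.4, -0.2]
grip_width: 0.0298
grasp_force: 0.0
t: 3.4
ee_pos: [0.5069, 0.1396, 0.151]
eef_rot: [[0.308, -0.951, 0.0], [-0.951, -0.308, 0.0], [-0.0, -0.0, -1.0]]
force: [1.3, -0.0, 0.1]
grip_width: 0.0299
grasp_force: 0.0
t: 3.65
ee_pos: [0.5068, 0.1395, 0.1512]
eef_rot: [[0.071, -0.997, -0.0], [-0.997, -0.071, -0.0], [0.0, 0.0, -1.0]]
force: [-0.5, -0.3, 0.5]
grip_width: 0.03
grasp_force: 0.0
3.65 [0.5068 0.1395 0.1512] heading -85.94 0.03003661219728341 F [-0.4584 -0.3292  0.5497]
tool shift/0.1 [ 0.6786 -0.3095  0.5123]
```

```bash
python3 -m inch '[[0.17,-0.0775,0.128,0,-0.3],[0.17,-0.0775,0.128,0,-0.3],[0.17,-0.0775,0.128,0,-0.3],[0.17,-0.0775,0.128,0,-0.3],[0,0,0,0,-0.3],[0,0,0,0,-0.3]]'; python3 st.py .5425 .074 .01
python3 - <<'E'
from h import *
d=snap('wrist','w1.png'); print(np.array(d['extrinsics']).round(3).tolist())
t=snap('top'); I=cv2.resize(t['image'][200:330,215:375],None,fx=4,fy=4,interpolation=cv2.INTER_CUBIC)
I=np.hstack([cv2.resize(I,(640,520))]); cv2.imwrite('pics/t1.png',I)
E
```

```text
t: 4.15
ee_pos: [0.5428, 0.0732, 0.0995]
eef_rot: [[0.078, -0.997, -0.001], [-0.997, -0.078, -0.001], [0.001, 0.001, -1.0]]
force: [0.5, 0.2, 0.7]
grip_width: 0.0299
grasp_force: 0.0
4.15 [0.5428 0.0732 0.0995] heading -85.52 0.029862974642030183 F [0.4893 0.247  0.7113]
tool shift/0.1 [-0.0086  0.0013  0.8946]
[[-0.997, -0.074, -0.022, 0.549], [-0.078, 0.96, 0.269, 0.006], [0.001, 0.27, -0.963, 0.242], [0.0, 0.0, 0.0, 1.0]]
```

View pics/w1.png

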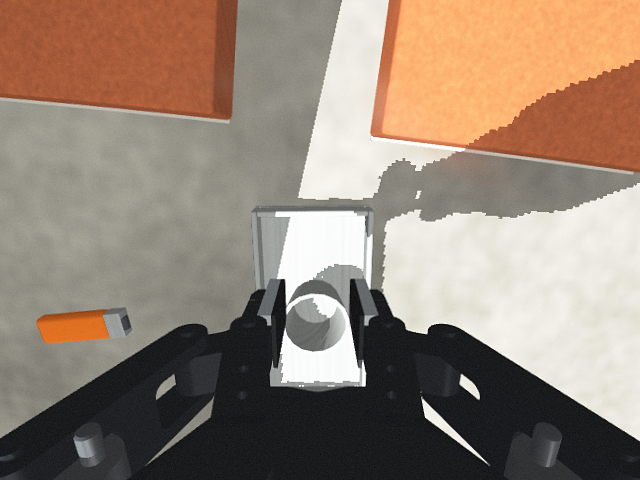

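The wrist view shows the fingers over the tray's front half, with the front rim corners at (253,207) and (373,207). The paver base corners at the gap mouth are at about (231,123) and (372,137). I'll check these against the fit.

```bash
python3 - <<'E'
from h import *
np.set_printoptions(precision=4,suppress=True)
d=snap('wrist')
for n,u,v,z in [('trayFL',253,208,.022),('trayFR',373,208,.022),('pavL base',231,122,0),('pavR base',371,137,0),('gapL far',237,0,0),('gapR far',386,0,0),('cup',316,319,.04)]: print(n,px2w(d,u,v,z)[:2])
pv=[.5578,-.0547,-.031];tr=[.5385,.1258,.0778]
g=lambda q,x,y:(q[0]+np.cos(q[2])*x-np.sin(q[2])*y,q[1]+np.sin(q[2])*x+np.cos(q[2])*y)
print('expected',g(tr,.042,-.08),g(tr,-.042,-.08),g(pv,.047,.05),g(pv,-.047,.05))
E
```

```text
trayFL [0.5899 0.0515]
trayFR [0.5086 0.0452]
pavL base [ 0.6111 -0.0041]
pavR base [ 0.5121 -0.0015]
gapL far [ 0.6086 -0.0805]
gapR far [ 0.5123 -0.0878]
cup [0.5414 0.122 ]
expected (np.float64(0.586590677548857), np.float64(0.04930629612254438)) (np.float64(0.5028447686256736), np.float64(0.04277768688091585)) (np.float64(0.6063271700620991), np.float64(-0.006180789724439036)) (np.float64(0.5123723334450911), np.float64(-0.0032672564276800473))
```

```bash
python3 -m inch '[[0,0,0.15,0,-0.3],[0,0,0.15,0,-0.3],[0,0,0.15,0,-0.3],[0,0,0.15,0,-0.3],[0,0,0.15,0,-0.3],[0,0,0.1,0,-0.3],[0,0,0.05,0,-0.3],[0,0,0,0,-0.3]]'; python3 -m inch '[[0,0,0,0,-0.1],[0,0,0,0,-0.1],[0,0,0,0,0],[0,0,0,0,0]]'
python3 - <<'E'
from h import *
d=snap('wrist','w2.png')
E
```

```text
t: 4.97
ee_pos: [0.5425, 0.0744, 0.0096]
eef_rot: [[0.077, -0.997, -0.001], [-0.997, -0.077, -0.0], [0.0, 0.001, -1.0]]
force: [0.3, -0.3, 0.1]
grip_width: 0.03
grasp_force: 0.0
t: 5.3
ee_pos: [0.5434, 0.0743, 0.0108]
eef_rot: [[0.076, -0.997, 0.001], [-0.997, -0.076, 0.001], [-0.0, -0.001, -1.0]]
force: [0.0, 0.4, -0.1]
grip_width: 0.0428
grasp_force: 0.0
```

View pics/w2.png

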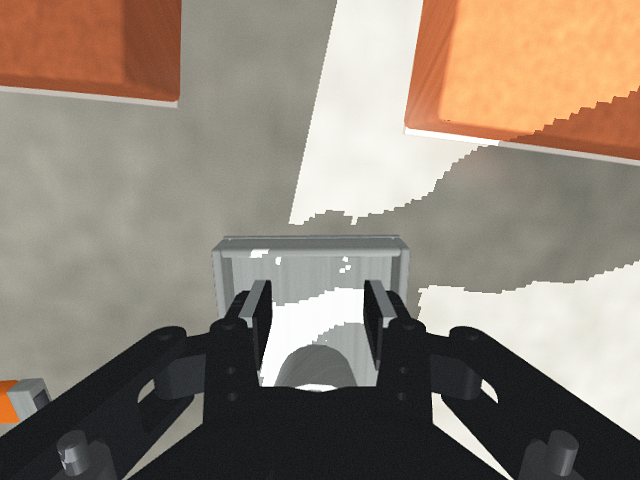

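The wrist view shows both fingers inside the front of the tray and clear of the side walls, whose inner edges are at about u=232 and u=395. The gap is ahead. I'll open the fingers a little more, until they are near the walls.

```bash
python3 -m inch '[[0,0,0.03,0,0.05],[0,0,0,0,0.1],[0,0,0,0,0.1],[0,0,0,0,0.1]]'; python3 -m inch '[[0,0,0,0,0.15],[0,0,0,0,0.2],[0,0,0,0,0.2],[0,0,0,0,0.2]]';  python3 -m inch '[[0,0,0,0,0.25],[0,0,0,0,0.3],[0,0,0,0,0.3],[0,0,0,0,0.3]]'
```

```text
t: 5.68
ee_pos: [0.5437, 0.0745, 0.0074]
eef_rot: [[0.076, -0.997, 0.001], [-0.997, -0.076, 0.001], [-0.0, -0.001, -1.0]]
force: [3.0, 1.6, 2.8]
grip_width: 0.047
grasp_force: 1.4
t: 6.02
ee_pos: [0.5427, 0.0741, 0.007]
eef_rot: [[0.076, -0.997, -0.0], [-0.997, -0.076, -0.0], [0.0, 0.0, -1.0]]
force: [1.7, 1.1, -0.5]
grip_width: 0.0506
grasp_force: 20.5
t: 6.35
ee_pos: [0.5427, 0.074, 0.007]
eef_rot: [[0.076, -0.997, -0.0], [-0.997, -0.076, -0.0], [0.0, 0.0, -1.0]]
force: [1.1, 1.4, -1.8]
grip_width: 0.0503
grasp_force: 20.4
```

```bash
python3 -m inch '[[0.046,-0.019,0,0.0043,0.3],[0.046,-0.019,0,0.0043,0.3],[0.046,-0.019,0,0.0043,0.3],[0.046,-0.019,0,0.0043,0.3],[0.046,-0.019,0,0.0043,0.3],[0.046,-0.019,0,0.0043,0.3],[0.046,-0.019,0,0.0043,0.3],[0.046,-0.019,0,0.0043,0.3]]'; python3 -m inch '[[0,0,0,0,0.3],[0,0,0,0,0.3]]'; python3 st.py .5607 .0383 .007
python3 - <<'E'
from h import *
d=snap('wrist','w3.png')
E
```

```text
t: 7.02
ee_pos: [0.5592, 0.0371, 0.007]
eef_rot: [[-0.033, -0.999, -0.0], [-0.999, 0.033, -0.0], [0.0, 0.0, -1.0]]
force: [-0.5, 1.3, -1.5]
grip_width: 0.0499
grasp_force: 20.4
t: 7.18
ee_pos: [0.5592, 0.0371, 0.007]
eef_rot: [[-0.033, -0.999, -0.0], [-0.999, 0.033, -0.0], [0.0, 0.0, -1.0]]
force: [1.1, -1.5, -1.5]
grip_width: 0.0503
grasp_force: 20.3
7.1833 [0.5592 0.0371 0.007 ] heading -91.88 0.050273961867714684 F [ 1.1437 -1.5179 -1.4606]
tool shift/0.1 [-0.0126 -0.0145 -0.0001]
```

View pics/w3.png

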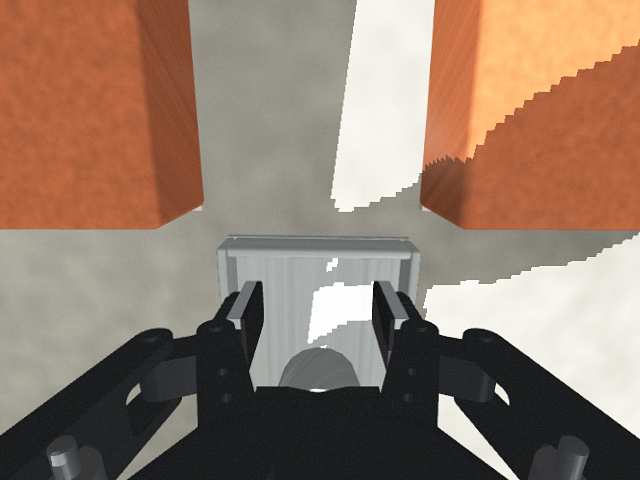

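The wrist view shows the base corners of the gap mouth at (203,209) and (422,209), mid u≈312. The tray front is centred at u≈319, so it should shift about 2.5 mm toward +x. I'll do that and enter the gap.

```bash
python3 -m inch '[[0,-0.013,0,0,0.3],[0,-0.012,0,0,0.3],[0.04,0,0,0,0.3],[0.06,0,0,0,0.3],[0.08,0,0,0,0.3],[0.08,0,0,0,0.3],[0.08,0,0,0,0.3],[0,0,0,0,0.3]]'; python3 st.py
python3 - <<'E'
from h import *
d=snap('wrist','w4.png')
E
```

```text
t: 7.9
ee_pos: [0.5602, 0.0019, 0.007]
eef_rot: [[-0.033, -0.999, -0.001], [-0.999, 0.033, -0.0], [0.0, 0.001, -1.0]]
force: [-1.0, -1.4, -2.1]
grip_width: 0.0503
grasp_force: 20.3
7.9 [0.5602 0.0019 0.007 ] heading -91.9 0.050294497787587863 F [-1.02   -1.3817 -2.0562]
```

View pics/w4.png

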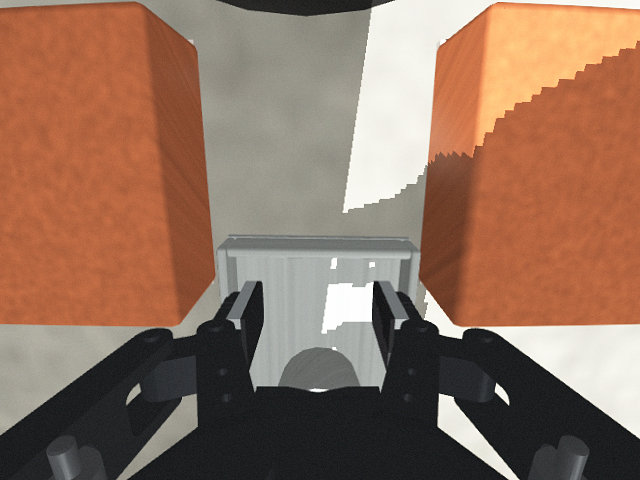

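The tray nose is centred in the gap mouth: gap edges at u≈212 and 424, tray edges at 229 and 409. Before the fingers go in, I'll check that the finger linkage (outer pivots at (152,340) and (482,340)) clears the 50 mm pavers.

```bash
python3 - <<'E'
from h import *
np.set_printoptions(precision=4,suppress=True)
d=snap('wrist');s=arm.state();R=np.array(s['eef_rot']);p=np.array(s['ee_pos'])
print(np.array(d['extrinsics'])[:3,3])
for n,u,v in [('pivL front',152,330),('pivR front',482,330),('finger tipR low',390,282),('finger backL',198,325),('finger backR',438,325),('linkL out',130,352)]:
  print(n,[(z,(R.T@(px2w(d,u,v,z)-p))[:2].round(3).tolist()) for z in (.01,.03,.05,.06,.07,.08,.1)])
E
```

```text
[ 0.5589 -0.0649  0.15  ]
pivL front [(0.01, [-0.018, -0.081]), (0.03, [-0.005, -0.069]), (0.05, [0.007, -0.058]), (0.06, [0.013, -0.052]), (0.07, [0.019, -0.046]), (0.08, [0.025, -0.041]), (0.1, [0.037, -0.029])]
pivR front [(0.01, [-0.018, 0.079]), (0.03, [-0.006, 0.067]), (0.05, [0.007, 0.056]), (0.06, [0.013, 0.05]), (0.07, [0.019, 0.045]), (0.08, [0.025, 0.039]), (0.1, [0.037, 0.028])]
finger tipR low [(0.01, [0.008, 0.033]), (0.03, [0.016, 0.028]), (0.05, [0.025, 0.023]), (0.06, [0.029, 0.021]), (0.07, [0.033, 0.018]), (0.08, [0.038, 0.016]), (0.1, [0.046, 0.011])]
finger backL [(0.01, [-0.015, -0.058]), (0.03, [-0.003, -0.05]), (0.05, [0.009, -0.042]), (0.06, [0.015, -0.037]), (0.07, [0.021, -0.033]), (0.08, [0.027, -0.029]), (0.1, [0.038, -0.021])]
finger backR [(0.01, [-0.015, 0.057]), (0.03, [-0.003, 0.049]), (0.05, [0.009, 0.041]), (0.06, [0.015, 0.036]), (0.07, [0.021, 0.032]), (0.08, [0.027, 0.028]), (0.1, [0.038, 0.02])]
linkL out [(0.01, [-0.03, -0.094]), (0.03, [-0.016, -0.081]), (0.05, [-0.002, -0.067]), (0.06, [0.005, -0.061]), (0.07, [0.012, -0.054]), (0.08, [0.019, -0.047]), (0.1, [0.033, -0.034])]
```

The pivots reach about ±55 mm at z≈0.055, too close to the 50 mm high pavers. I'll narrow the fingers to about 20 mm and pull on the inside of the front wall instead, a stable two-point contact.

```bash
python3 -m inch '[[0,0,0,0,0],[0,0,0,0,-0.53],[0,0,0,0,-0.53],[0,0,-0.04,0,-0.53],[0,0,0,0,-0.53]]'; python3 -m inch '[[0.03,0,0,0,-0.53],[0.03,0,0,0,-0.53],[0.03,0,0,0,-0.53],[0.03,0,0,0,-0.53],[0.04,0,0,0,-0.53],[0.04,0,0,0,-0.53],[0.06,0,0,0,-0.53],[0.06,0,0,0,-0.53]]'; python3 st.py
python3 - <<'E'
from h import *
d=snap('wrist','w5.png')
E
```

```text
t: 8.42
ee_pos: [0.5611, 0.0041, 0.0119]
eef_rot: [[-0.031, -1.0, 0.001], [-1.0, 0.031, 0.0], [-0.0, -0.001, -1.0]]
force: [0.7, 0.3, 0.2]
grip_width: 0.0201
grasp_force: 0.0
t: 9.08
ee_pos: [0.5596, -0.0287, 0.0111]
eef_rot: [[-0.032, -1.0, 0.0], [-1.0, 0.032, 0.0], [-0.0, -0.0, -1.0]]
force: [-0.5, 2.8, 0.5]
grip_width: 0.0205
grasp_force: 1.1
9.0833 [ 0.5596 -0.0287  0.0111] heading -91.81 0.020526125178985957 F [-0.5163  2.8466  0.5345]
```

View pics/w5.png

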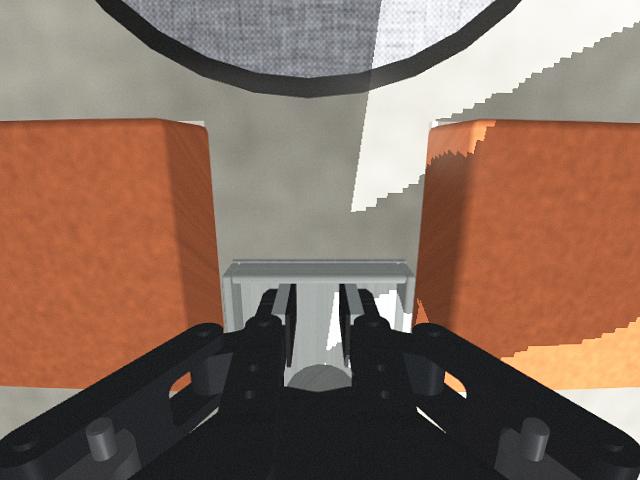

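The tray's front edge (u 227–414) is centred between the pavers (218–421), and the fingers are in contact with the front wall. I'll keep pulling.

```bash
python3 -m inch '[[0.05,0,0,0,-0.53],[0.07,0,0,0,-0.53],[0.07,0,0,0,-0.53],[0.07,0,0,0,-0.53],[0.07,0,0,0,-0.53],[0.07,0,0,0,-0.53],[0.07,0,0,0,-0.53],[0.06,0,0,0,-0.53]]'; python3 st.py
python3 - <<'E'
from h import *
d=snap('wrist','w6.png')
E
```

```text
t: 9.8
ee_pos: [0.5577, -0.0821, 0.0111]
eef_rot: [[-0.032, -0.999, -0.0], [-0.999, 0.032, -0.0], [0.0, 0.0, -1.0]]
force: [0.2, 1.9, -0.9]
grip_width: 0.0202
grasp_force: 0.9
9.8 [ 0.5577 -0.0821  0.0111] heading -91.83 0.020241488430410227 F [ 0.2395  1.8853 -0.874 ]
```

View pics/w6.png

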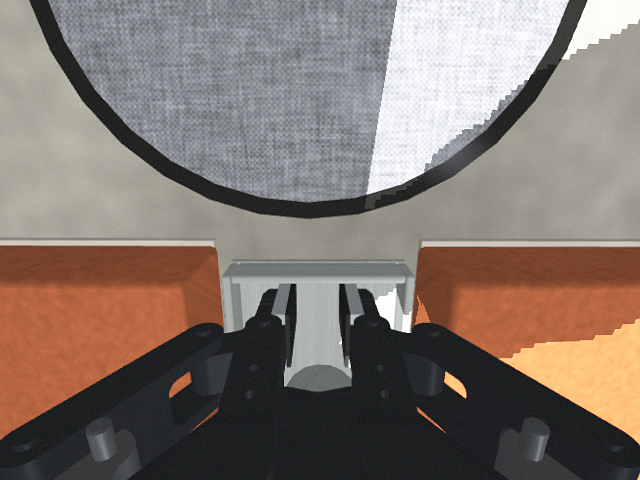

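The tray is well centred in the gap and the mat is straight ahead, its near rim at about (308,210). I'll go on.

```bash
python3 -m inch '[[0.05,0,0,0,-0.53],[0.07,0,0,0,-0.53],[0.07,0,0,0,-0.53],[0.07,0,0,0,-0.53],[0.07,0,0,0,-0.53],[0.07,0,0,0,-0.53],[0.07,0,0,0,-0.53],[0.05,0,0,0,-0.53]]'; python3 -m inch '[[0.06,0,0,0,-0.53],[0.08,0,0,0,-0.53],[0.08,0,0,0,-0.53],[0.08,0,0,0,-0.53],[0.08,0,0,0,-0.53],[0.08,0,0,0,-0.53],[0.08,0,0,0,-0.53],[0.06,0,0,0,-0.53]]'; python3 -m inch '[[0.06,0,0,0,-0.53],[0.08,0,0,0,-0.53],[0.08,0,0,0,-0.53],[0.08,0,0,0,-0.53],[0.08,0,0,0,-0.53],[0.08,0,0,0,-0.53],[0.06,0,0,0,-0.53],[0.03,0,0,0,-0.53]]'; python3 st.py .5530 -.301 .011
```

```text
t: 10.52
ee_pos: [0.5562, -0.1341, 0.0111]
eef_rot: [[-0.032, -0.999, -0.0], [-0.999, 0.032, -0.0], [0.0, 0.0, -1.0]]
force: [0.3, 1.9, -0.2]
grip_width: 0.0201
grasp_force: 1.1
t: 11.18
ee_pos: [0.5543, -0.1942, 0.0111]
eef_rot: [[-0.032, -0.999, -0.0], [-0.999, 0.032, -0.0], [0.0, 0.0, -1.0]]
force: [-0.1, 2.6, 0.5]
grip_width: 0.02
grasp_force: 1.3
t: 11.85
ee_pos: [0.5525, -0.2491, 0.0111]
eef_rot: [[-0.032, -0.999, 0.0], [-0.999, 0.032, -0.0], [0.0, -0.0, -1.0]]
force: [0.2, 3.2, 1.0]
grip_width: 0.0201
grasp_force: 1.6
11.85 [ 0.5525 -0.2491  0.0111] heading -91.86 0.020113437616461748 F [0.1661 3.1835 0.9946]
tool shift/0.1 [ 0.5185 -0.0219  0.0011]
```

Another 52 mm or so to go. Then I'll back off the wall, rise straight up and look.

```bash
python3 -m inch '[[0.07,0,0,0,-0.53],[0.08,0,0,0,-0.53],[0.08,0,0,0,-0.53],[0.08,0,0,0,-0.53],[0.08,0,0,0,-0.53],[0.06,0,0,0,-0.53],[0.03,0,0,0,-0.53],[0,0,0,0,-0.53]]'; python3 -m inch '[[-0.03,0,0,0,-0.53],[0,0,0,0,-0.53],[0,0,-0.1,0,-0.53],[0,0,-0.2,0,-0.53],[0,0,-0.3,0,-0.53],[0,0,-0.4,0,-0.53],[0,0,-0.4,0,-0.53],[0,0,-0.3,0,-0.53]]'; python3 -m inch '[[0,0,-0.3,0,-0.53],[-0.4,0,0,0,-0.53],[-0.4,0,0,0,-0.53],[-0.4,0,0,0,-0.53],[-0.4,0,0,0,-0.53],[-0.4,0,0,0,-0.53],[-0.4,0,0,0,-0.53],[0,0,0,0,-0.53]]'
python3 - <<'E'
from h import *
np.set_printoptions(precision=4,suppress=True)
d=snap('top','t7.png'); s=snap('scene','s7.png')
for c,D in (('top',d),('scene',s)):
  for n in ['tray','cup','mat','lighter','scraper','shaker','pinch_bowl']:
    for r in arm.recognise(n,c)[:1]: print(c,n,round(r['conf'],2),cam2w(D,r['location']))
I=np.hstack([cv2.resize(d['image'][190:350,310:520],None,fx=2,fy=2,interpolation=cv2.INTER_CUBIC),s['image'][0:320,120:480][:, :360]])
cv2.imwrite('pics/c7.png',I)
E
```

```text
t: 12.52
ee_pos: [0.551, -0.2971, 0.0111]
eef_rot: [[-0.032, -0.999, 0.0], [-0.999, 0.032, -0.0], [0.0, -0.0, -1.0]]
force: [0.6, -0.4, -0.1]
grip_width: 0.0201
grasp_force: 0.0
t: 13.18
ee_pos: [0.5518, -0.2933, 0.1857]
eef_rot: [[-0.031, -1.0, 0.003], [-1.0, 0.031, -0.002], [0.001, -0.003, -1.0]]
force: [1.1, -1.2, 1.1]
grip_width: 0.0202
grasp_force: 0.0
t: 13.85
ee_pos: [0.5591, -0.0477, 0.2124]
eef_rot: [[-0.027, -1.0, 0.002], [-1.0, 0.027, 0.001], [-0.001, -0.002, -1.0]]
force: [-0.5, -0.6, -1.2]
grip_width: 0.0197
grasp_force: 0.0
top cup 0.7 [ 0.5518 -0.2425  0.022 ]
top mat 0.74 [ 0.5221 -0.2462 -0.0012]
top scraper 0.75 [ 0.6027 -0.4179  0.0146]
top shaker 0.8 [0.4868 0.4432 0.0835]
top pinch_bowl 0.88 [0.5786 0.471  0.045 ]
scene tray 0.62 [ 0.5555 -0.2184  0.0023]
scene cup 0.59 [ 0.5537 -0.2408  0.026 ]
scene mat 0.62 [ 0.5962 -0.2331 -0.0004]
scene lighter 0.74 [0.7302 0.1611 0.0065]
scene scraper 0.9 [ 0.6049 -0.4173  0.0106]
scene shaker 0.75 [0.5034 0.4277 0.0834]
scene pinch_bowl 0.82 [0.5736 0.449  0.044 ]
```

View pics/c7.png

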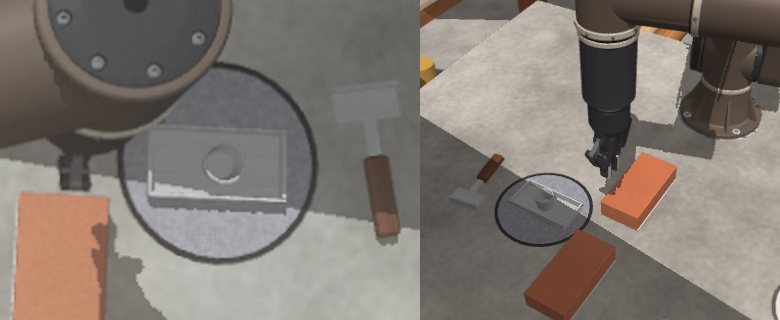

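The tray (left crop, 148–287 × 125–203) lies well inside the mat circle (centre about (218,162)). The cup stands at (222,162), the bystanders haven't moved, and the robot is clear.

```bash
python3 -c "
from rig import arm
print(arm.close_job())"
```

```text
the job is handed in; nothing more can be done
None
```

I handed the job in at about 14 s: the tray went through the gap and its whole outline lies on the mat, with the cup upright in it and the bystanders where they were in the last pictures; the hand-in gave no verdict.

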